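# Index the decorating wheel to the next hole

### The arm

A 6-joint arm with a two-finger parallel gripper is mounted at the origin on the work surface. World frame = base frame: x ahead of the robot, y to its left, z up, the work surface at z = 0. Lengths are in m, angles in degrees, forces in N, time in s.
With the tool pointing down it reaches from about 0.375 to 0.9 m from the base axis. Payload 3.1 kg.
Tool frame: the origin (TCP) lies on the centre line of the jaws, within the pads' length; the fingertips stand 19 mm ahead of it and the grasp point (between the pads) is the TCP; z points along the fingers, y is the direction in which the jaws open and shut (so a half turn about z gives the same grasp; the last joint's range is limited). The gripper opens to 87 mm and grips with 3 to 60 N. Pads are 19 mm wide; open, the fingers measure 117 mm over their backs; the gripper's body (75 mm by 190 mm) begins 51 mm behind the grasp point.
Start: joints at [-76.576, 30.224, 82.088, -0, 67.689, -10.227], TCP at [0.251, -0.572, 0.242] pointing down, gripper open.
Joint ranges: [-176.69, 176.69], [-43.24, 126.21], [12.49, 139.97], [-82, 262], [0, 151.66], [-163.58, 163.58]. Speed limits (degrees/s): [159.86, 159.86, 180, 180, 180, 180].

### API

Orientations are given as a 3x3 rotation matrix whose columns are the frame's x, y, z axes.
In Python, from rig import bot gives the robot as it stands.
- The arm moves only by the tool carry_out, never from a script. Its argument "targets" is a list of rows, each a list of 6 numbers: the shift along the tool's x, y, z each as a share of 200 mm, from -1 to 1, then the turn, a rotation vector about the tool's x, y, z each as a share of pi/2 rad, from -1 to 1. In form: [[dx, dy, dz, ax, ay, az], ...]. A call has 1 to 20 rows; each row is the pose to reach, as a shift and turn from the pose measured when the call began, along the tool's axes at that moment; what a row does not reach only later rows make up. A row lasts 1/8 s, in which the tool goes at most 62.5 mm and 10.7 degrees, less where a joint would pass 70% of its speed; a pose out of reach is approached as far as the arm can. A call with a number of a shift or a turn outside -1 to 1 is refused whole. A call with a gripper value outside its range is refused whole. "jaw" is the gripper's target within -1 to 1 (fully open at 1, half-way at 0, shut at -1), set as the call begins (left out, the last holds). The fingers move at their own pace and stop on an object; the grip force is fixed at half the most. Time passes only in rows, so rows that repeat a pose let the fingers close. It gives the time, the measured TCP pose, the force and the opening at its end, in the units of the state.
- bot.read_state(): the state, without advancing time (a new reading comes with each control period).
- bot.capture(name): name is "side" or "top" or "wrist"; returns the picture (480x640x3 uint8, blue, green, red); there is no depth.
- bot.camera_info(name): a dict with "camera_matrix" (3x3 intrinsics, pixels), "view" (4x4, takes a point from world to camera coordinates); the wrist camera has in their place "mount" (4x4, takes a point from camera to tool coordinates, whose origin is the TCP and whose axes are the flange's). Camera axes: x right, y down, z forward; pixel columns grow to the right and rows downward; lengths in m; the calibration is good to about 2 mm. A picture is of the moment at which its call begins: read the wrist's pose just before it. camera_info takes no time and is no camera call.
- bot.hand_in(): hands the job in, once; it reports no verdict.
The state is a dict: "time_s": time; "joint_positions": joint angles; "qvel": joint speeds; "tau": joint torques, N m; "position": TCP position; "tcp_rot": TCP orientation; "force": force on the tool from outside, world axes, zero at the start; "moment": the same for the moment, N m; "opening": opening from 0.0 (shut) to 1.0 (fully open).
Only numpy, scipy, OpenCV 4.12 (cv2) and the standard library are available. Lean on these libraries where they do the work, as an engineer would, in place of code of your own. Each camera call takes 0.05 s, during which the arm holds its last target.

### The job

The next blank panel of the clay bowl is due: with a fingertip press the red button of the wheel's index plunger in until it lets go, turn the wheel clockwise (seen from above) to the very next hole, and let the plunger spring fully home there. Do not force the plunger; the bowl rides round on the wheel and must not be touched, lifted or shifted on it, and everything else on the bench stays where it is.

Things in the scene. Friction and masses are not known exactly. Their poses are not given: they have to be found in the camera images.
- stand: Fixed iron stand of the decorating wheel (banding wheel): round foot 184 mm across, column, and a fixed steel index plate 294 mm across (faces 102 and 108 mm above the bench) with 8 equally spaced holes (45 degrees apart, 14 mm wide, on a circle of 134 mm radius), each with a red dot inside it. Origin on the wheel's axis at bench level; z up.
- wheel_center (a point): Centre of the turning wheel head's top face, on the wheel's axis, 127 mm above the bench. The head is an aluminium disc 236 mm across just above the index plate; a forked steel arm on its rim carries the plunger, so button and wheel turn together.
- index_wheel (a joint): Angle of the wheel head in rad: 0 at the start (plunger in its first hole, about 0.008 rad of play either way), growing clockwise seen from above; one hole is 0.785 rad. It needs a push of 1 to 2 N at the button, stays where it is left, and cannot turn while the plunger is in a hole.
- index_plunger (a joint): Plunger travel in m: 0 home (sprung up in a hole), 0.014 at the stop. Its pin points up into the hole from below; pressing the button down draws it out, free from about 0.011. Spring: 3 N to start, 8 N at the stop. Between holes the pin rides under the plate at about 0.011 by itself; let go at a hole it springs home, centring itself from up to 0.035 rad (5 mm) off.
- button_top (a point): Middle of the button's flat top, 161 mm above the bench when the plunger is home; it is 164 mm from the wheel's axis and moves down as it is pressed and round with the wheel. Presses act straight down; a pressing fingertip also carries the wheel round by friction.
- button: The red button on top of the plunger: a round cap 40 mm across at its foot, sloping in to a flat top 28 mm across, 9 mm high; origin at the centre of its underside. Under it stands a fixed steel sleeve 29 mm across whose top is 138 mm above the bench.
- bowl: Loose grey leather-hard clay bowl, 142 mm across the rim and 68 mm high, standing centred on the wheel head (its rim 195 mm above the bench), white slip dots on five of its eight panels; origin under its centre.
- jar_blue: Underglaze jar with a blue lid, 54 mm across, 62 mm high, standing near the wheel; origin under its centre.
- jar_yellow: The same jar with a yellow lid.
- jar_green: The same jar with a green lid.
- slip_bottle: White bottle with a red cap, 58 mm across, 145 mm high; origin under its centre.
- bisque_cup: Pale fired cup, 80 mm across, 85 mm high; origin under its centre.
- brush_pot: Blue pot 80 mm across, 90 mm high, with brushes standing in it up to 177 mm; origin under its centre.
Mind the look-alikes: they are no part of the job. Leave any pink look-alike of the bowl alone.

How it is judged (in metres and radians):
On the way, in this order (a step that is already met when the one before it is completed fails the run):
1. the plunger is pressed in until it is free of its first hole (value of joint index_plunger above 0.01 m and value of joint index_wheel below 0.3 rad).
2. the wheel is at the next hole clockwise and the plunger has sprung home in it (value of joint index_wheel between 0.755 and 0.815 rad and value of joint index_plunger below 0.0025 m), for 0.2 s.
At the end, for the whole second after the job is handed in: The wheel stands one hole (45 degrees, within 1.7) clockwise of where it began, the plunger is home there (pressed in less than 2.5 mm), and the bowl rests upright on the wheel within 10 mm of its centre (all of step 2 and z of bowl in the frame of stand between 0.124 and 0.13 m and horizontal distance between bowl and wheel_center below 0.01 m and angle between bowl's own z axis and vertical below 0.05 rad and linear speed of bowl below 0.02 m/s); the robot touches nothing.
It fails at once if the wheel is turned the other way, or on more than half way to the hole after the next (value of joint index_wheel above 1.18 rad or value of joint index_wheel below -0.08 rad).
It fails at once if the bowl is touched (contact force between any of the fingers, the arm and bowl above 0.5 N).
It fails at once if the bowl is lifted, tipped or shifted on the wheel (z of bowl in the frame of stand above 0.135 m or angle between bowl's own z axis and vertical above 0.15 rad or horizontal distance between bowl and wheel_center above 0.012 m).
It fails at once if the plunger is forced (more than 40 N on the button) (contact force between the fingers and button above 40 N).
It fails at once if a jar, the slip bottle, the cup or the brush pot is moved by more than 15 mm (distance of any of jar_blue, jar_yellow, jar_green, slip_bottle, bisque_cup, brush_pot from where it was at the start of the episode above 0.015 m).
It also fails if it takes over 35 s, if anything falls off the work surface, if the arm or the gripper's body presses on something with over 40 N, if the wrist force passes 120 N, or if a joint passes its speed limit or range.

## Working session

There is one attempt and no reset: what is moved stays moved. The work goes in short steps, Python scripts to look and compute and a tool call to move; the robot and the scene stay as the last step left them, time stands still between calls to the robot, and variables do not carry over. Pictures are saved under pics/ and viewed, and the job is handed in when it is done.

Besides the shell and the picture viewer there is one more tool, called in YAML: its name, and indented under it one key for each argument. carry_out: Moves the arm, as the interface text tells. Shift numbers are shares of 200 mm and turn numbers shares of pi/2 rad, none past 1 either way. Its arguments: {"type":"object","properties":{"targets":{"type":"array"},"jaw":{"type":"number"}},"required":["targets"]}

```bash
mkdir -p pics; ls
python3 - <<'E'
from rig import bot
import cv2,numpy as np
s=bot.read_state();print(s['time_s'],s['position'],s['tcp_rot'],s['opening'])
for n in("side","top"):
    cv2.imwrite(f"pics/{n}0.png",bot.capture(n))
    c=bot.camera_info(n);print(n,np.round(c['camera_matrix'],1).tolist(),np.round(c['view'],4).tolist())
E
```

```text
pics
0.0 [ 0.25059771 -0.57182037  0.24057504] [[ 9.16017812e-01  4.01137310e-01 -4.75184887e-04]
 [ 4.01137389e-01 -9.16015513e-01  2.09177122e-03]
 [ 4.03810753e-04 -2.10671412e-03 -9.99997699e-01]] 0.9973997397341218
side [[501.5, 0.0, 314.5], [0.0, 501.5, 235.3], [0.0, 0.0, 1.0]] [[-0.9479, -0.3183, -0.0113, 0.515], [-0.1801, 0.5648, -0.8053, 0.204], [0.2627, -0.7614, -0.5927, 0.9011], [0.0, 0.0, 0.0, 1.0]]
top [[611.7, 0.0, 313.1], [0.0, 611.7, 228.9], [0.0, 0.0, 1.0]] [[0.0265, -0.9996, 0.0121, -0.056], [-0.9845, -0.0282, -0.173, 0.5877], [0.1733, -0.0074, -0.9848, 1.5496], [0.0, 0.0, 0.0, 1.0]]
```

```bash
sleep 1
```

```text
(no output)
```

View pics/side0.png

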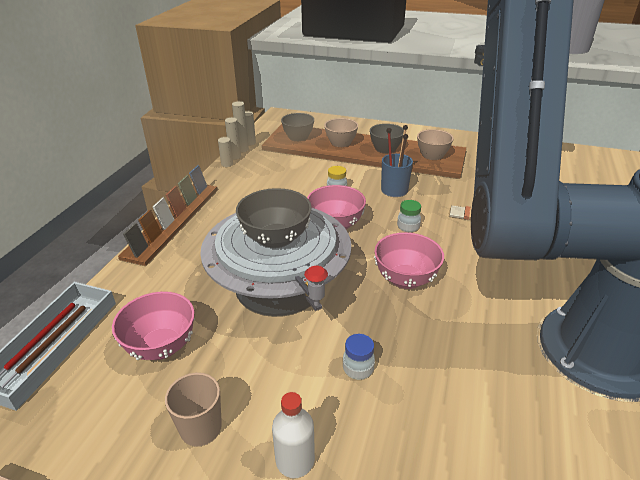

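View pics/top0.png

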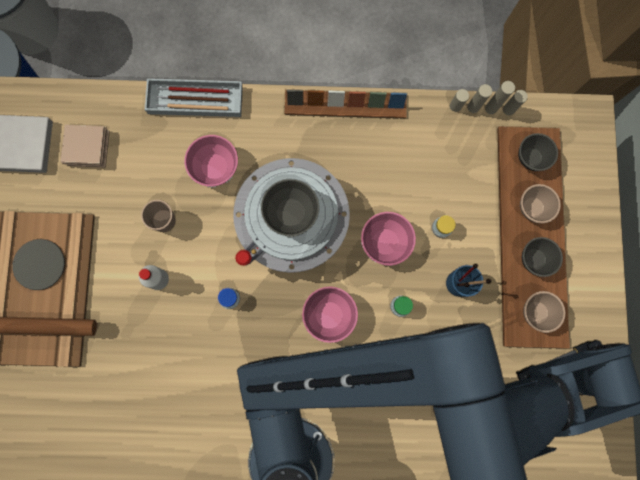

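The top view shows the button at about (244,257) and the wheel head centre near (291,212). In the side view the button is at about (316,274). Clockwise takes the button from lower left towards the left edge of the top picture.

```bash
cat > h.py <<'E'
from rig import bot
import cv2,numpy as np
def ray(n,px):
    c=bot.camera_info(n);K=np.array(c['camera_matrix']);V=np.array(c['view'])
    d=np.linalg.inv(K)@[px[0],px[1],1];R=V[:3,:3]
    return -R.T@V[:3,3],R.T@d
def onz(n,px,z):
    o,d=ray(n,px);return o+d*(z-o[2])/d[2]
def proj(n,p):
    c=bot.camera_info(n);V=np.array(c['view']);q=np.array(c['camera_matrix'])@(V[:3,:3]@p+V[:3,3]);return q[:2]/q[2]
def reds(img,lo=1,hi=5000):
    hsv=cv2.cvtColor(img,cv2.COLOR_BGR2HSV);h,s,v=cv2.split(hsv)
    m=(((h<8)|(h>172))&(s>130)&(v>60)).astype(np.uint8)
    n,l,st,c=cv2.connectedComponentsWithStats(m)
    return [(tuple(np.round(c[i],1)),int(st[i,4])) for i in range(1,n) if lo<=st[i,4]<hi]
E
python3 - <<'E'
from h import *
for n in("side","top"):
    im=cv2.imread(f"pics/{n}0.png")
    print(n,[r for r in reds(im)if r[1]>1 and 190<r[0][0]<420 and 130<r[0][1]<420])
b=np.array(onz("top",(244,257),.158));print(b)
im=cv2.imread("pics/top0.png");cv2.imwrite("pics/topc.png",cv2.resize(im[140:320,190:400],None,fx=3.5,fy=3.3,interpolation=cv2.INTER_CUBIC))
im=cv2.imread("pics/side0.png");cv2.imwrite("pics/sidec.png",cv2.resize(im[170:350,180:390],None,fx=3.5,fy=3.3,interpolation=cv2.INTER_CUBIC))
E
```

```text
side [((np.float64(389.5), np.float64(148.9)), 63), ((np.float64(216.5), np.float64(263.0)), 2), ((np.float64(315.7), np.float64(273.6)), 290), ((np.float64(304.5), np.float64(279.5)), 2), ((np.float64(252.7), np.float64(283.7)), 3), ((np.float64(290.8), np.float64(403.2)), 391)]
top [((np.float64(242.9), np.float64(257.2)), 194)]
[0.49650225 0.12626257 0.158     ]
```

View pics/topc.png

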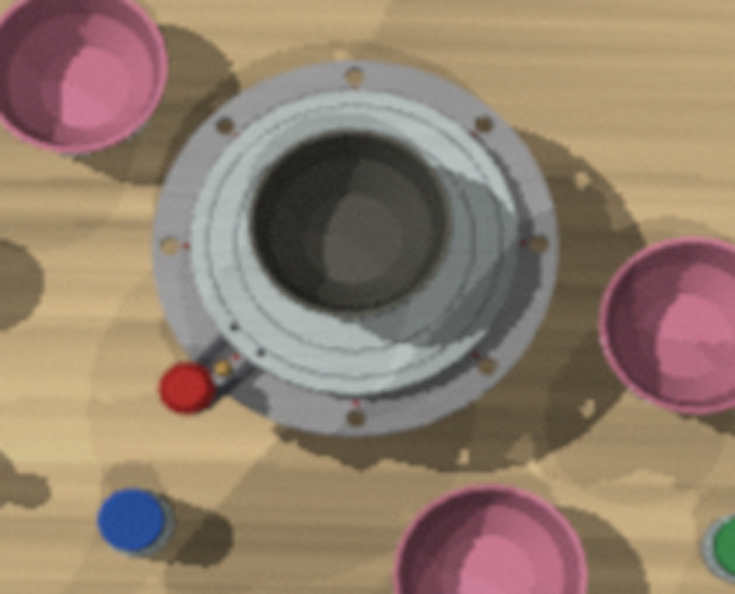

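View pics/sidec.png

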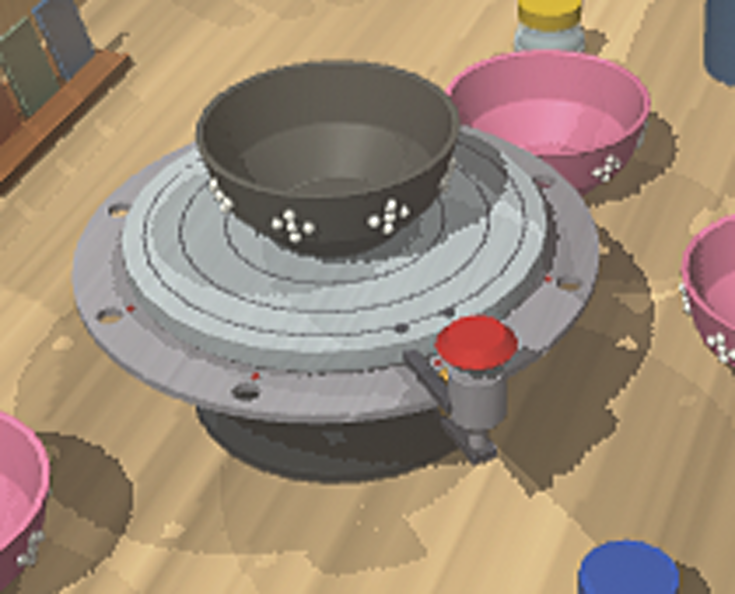

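The crops show the hole centres and the red button. I'll fit the axis from the seven visible holes (z≈0.105) and triangulate the button.

Run:
```python
from h import *
H=[(354,76),(225,125),(170,246),(222,368),(355,418),(487,366),(539,243),(484,124)]
P=np.array([onz("top",(190+x/3.5-.4,140+y/3.3-.4),.107)[:2] for x,y in H])
c=P.mean(0);print("centre",c,np.hypot(*(P-c).T).round(4),np.degrees(np.arctan2(*(P-c).T[::-1])).round(1))
# side
Hs=[(119,209),(110,316),(246,391),(569,283),(543,180)]
Ps=np.array([onz("side",(180+x/3.5-.4,170+y/3.3-.4),.107)[:2] for x,y in Hs])
print("side r about c",np.hypot(*(Ps-c).T).round(4),np.degrees(np.arctan2(*(Ps-c).T[::-1])).round(1))
bt=onz("top",(242.9,257.2),.158);bs=onz("side",(315.7,273.6),.158)
for b in(bt,bs):d=b[:2]-c;print(b,np.hypot(*d),np.degrees(np.arctan2(d[1],d[0])))
for n,px,z in[("jar_blue",(228,298),.062),("cup",(158,215),.085),("bottle cap",(146,274),.145),("green",(403,306),.062)]:print(n,onz("top",px,z)[:2].round(3))
th=np.degrees(np.arctan2(*(bt[:2]-c)[::-1]));
```

```text
centre [0.61676725 0.0179533 ] [0.134  0.1341 0.1335 0.1345 0.1339 0.1341 0.1337 0.1343] [   2.1   46.8   92.2  137.  -178.  -133.   -87.8  -43. ]
side r about c [0.134  0.1329 0.133  0.1347 0.1355] [   1.8   47.4   92.3 -177.7 -132.4]
[0.49594116 0.12889514 0.158     ] 0.16403363822454284 137.44202595500113
[0.4941752  0.13442753 0.158     ] 0.1691007351325323 136.46590754028588
jar_blue [0.402 0.172]
cup [0.608 0.359]
bottle cap [0.45  0.363]
green [ 0.394 -0.274]
```

```bash
cat >> h.py <<'E'
from scipy.spatial.transform import Rotation as Ro
C=np.array([0.6168,0.0180])
def rel(p,yaw,s=None):
    """pos, yaw(deg) of tool y axis in world, tool straight down -> row numbers"""
    s=s or bot.read_state();R=np.array(s['tcp_rot']);y=np.radians(yaw)
    Y=np.array([np.cos(y),np.sin(y),0]);Z=np.array([0,0,-1.]);X=np.cross(Y,Z)
    T=np.column_stack([X,Y,Z])
    d=R.T@(np.array(p)-s['position'])/.2
    r=Ro.from_matrix(R.T@T).as_rotvec()/(np.pi/2)
    return np.round(np.r_[d,r],4).tolist()
def on(th,z,r=.164):
    t=np.radians(th);return [*(C+r*np.array([np.cos(t),np.sin(t)])),z]
E
python3 - <<'E'
from h import *
s=bot.read_state();a=np.array(s['position']);b=np.array(on(137.1,.28));print(b)
for f in(.25,.5):print(rel(np.r_[(a+(b-a)*f)[:2],.29],-66.4+113.5*f))
E
```

```text
[0.49666296 0.12963822 0.28      ]
[0.6336, -0.6803, -0.2451, -0.0012, -0.0005, -0.3147]
[1.2671, -1.3602, -0.2436, -0.001, -0.0008, -0.63]
```

carry_out:
  targets:
    - [0.1,-0.1,-0.2,0,0,-0.06]
    - [0.3,-0.32,-0.25,0,0,-0.15]
    - [0.5,-0.54,-0.25,0,0,-0.24]
    - [0.7,-0.75,-0.25,0,0,-0.34]
    - [0.9,-0.96,-0.25,0,0,-0.44]
  jaw: -1

```text
time_s: 0.72
position: [0.3387, -0.3219, 0.2909]
tcp_rot: [[0.446, 0.895, -0.0], [0.895, -0.446, 0.002], [0.002, -0.001, -1.0]]
force: [0.6, -0.1, -0.0]
opening: 0.517
```

Run:
```python
from h import *
s=bot.read_state();print(s['time_s'],s['position'],s['opening'],s['force'])
a=np.array(s['position']);b=np.array(on(137.1,.28))
y0=np.degrees(np.arctan2(s['tcp_rot'][1][1],s['tcp_rot'][0][1]));print(y0)
for f in(.5,1):print(rel(np.r_[(a+(b-a)*f)[:2],.28],y0+(47.1-y0)*f))
```

```text
0.725 [ 0.33871782 -0.32188394  0.29090801] 0.5165636590611942 [ 0.63564069 -0.10121423 -0.03700974]
-26.488714512588302
[1.1863, -0.15, 0.0571, -0.0005, -0.0015, -0.4088]
[2.3727, -0.3, 0.0596, 0.0, -0.0016, -0.8177]
```

carry_out:
  targets:
    - [0.25,-0.03,0.0,0,0,-0.08]
    - [0.5,-0.06,0.0,0,0,-0.17]
    - [0.75,-0.1,0.0,0,0,-0.26]
    - [0.98,-0.12,0.0,0,0,-0.34]

```text
time_s: 1.23
position: [0.4045, -0.1338, 0.2912]
tcp_rot: [[-0.076, 0.997, -0.001], [0.997, 0.076, 0.003], [0.003, -0.001, -1.0]]
force: [0.9, 0.1, -0.1]
opening: 0.06
```

Run:
```python
from h import *
s=bot.read_state();print(s['time_s'],s['position'],s['opening'],s['force'])
b=np.array(on(137.1,.26));print(rel(b,47.1))
```

```text
1.225 [ 0.40454473 -0.13384516  0.291166  ] 0.06024211725464041 [ 0.94607343  0.11644343 -0.14625018]
[1.2781, 0.5595, 0.1591, 0.0003, -0.0019, -0.4749]
```

carry_out:
  targets:
    - [0.25,0.11,0.0,0,0,-0.1]
    - [0.5,0.22,0.0,0,0,-0.2]
    - [0.75,0.33,0.0,0,0,-0.3]
    - [0.98,0.43,0.0,0,0,-0.4]

```text
time_s: 1.72
position: [0.4755, 0.0701, 0.2915]
tcp_rot: [[-0.652, 0.758, -0.001], [0.758, 0.652, 0.003], [0.003, 0.001, -1.0]]
force: [1.2, -0.2, 1.0]
opening: 0.003
```

Run:
```python
from h import *
s=bot.read_state();print(s['time_s'],s['position'],s['opening'],s['force'])
b=np.array(on(137.1,.21));print(rel(b,47.1))
```

```text
1.725 [0.47552579 0.07008292 0.291451  ] 0.0033631131932028275 [ 1.17030787 -0.23450243  0.96321802]
[0.1557, 0.2739, 0.4079, 0.0007, -0.0018, -0.0712]
```

carry_out:
  targets:
    - [0.1,0.15,0.05,0,0,-0.04]
    - [0.155,0.275,0.2,0,-0.002,-0.07]
    - [0.155,0.275,0.4,0,-0.002,-0.07]
    - [0.155,0.275,0.41,0,-0.002,-0.07]
    - [0.155,0.275,0.41,0,-0.002,-0.07]

```text
time_s: 2.35
position: [0.4973, 0.1294, 0.2102]
tcp_rot: [[-0.731, 0.682, 0.001], [0.682, 0.731, 0.0], [-0.001, 0.001, -1.0]]
force: [0.4, 0.1, -0.0]
opening: 0.002
```

Run:
```python
from h import *
s=bot.read_state();print(s['time_s'],s['position'],s['opening'],s['force'])
print(rel(on(137.1,.185),47.1))
for n in("side","wrist"):
    im=bot.capture(n);cv2.imwrite(f"pics/{n}1.png",im);print(n,reds(im,20))
c=bot.camera_info("wrist");print(np.round(c['mount'],3).tolist(),np.round(c['camera_matrix'],1).tolist())
im=cv2.imread("pics/side1.png");cv2.imwrite("pics/side1c.png",cv2.resize(im[170:350,180:390],None,fx=3.5,fy=3.3,interpolation=cv2.INTER_CUBIC))
```

```text
2.35 [0.49730364 0.12944407 0.21015176] 0.002429647657350189 [ 0.40995793  0.13722953 -0.02535234]
[0.0031, -0.0016, 0.1258, 0.0008, 0.0005, -0.0015]
side [((np.float64(389.5), np.float64(148.3)), 69), ((np.float64(315.8), np.float64(273.6)), 291), ((np.float64(38.1), np.float64(336.7)), 536), ((np.float64(290.9), np.float64(403.3)), 392)]
wrist [((np.float64(318.1), np.float64(253.3)), 2263)]
[[-0.0, -0.966, -0.259, 0.069], [1.0, -0.0, 0.001, -0.001], [-0.001, -0.259, 0.966, -0.143], [0.0, 0.0, 0.0, 1.0]] [[354.7, 0.0, 320.2], [0.0, 354.7, 236.8], [0.0, 0.0, 1.0]]
```

View pics/side1c.png

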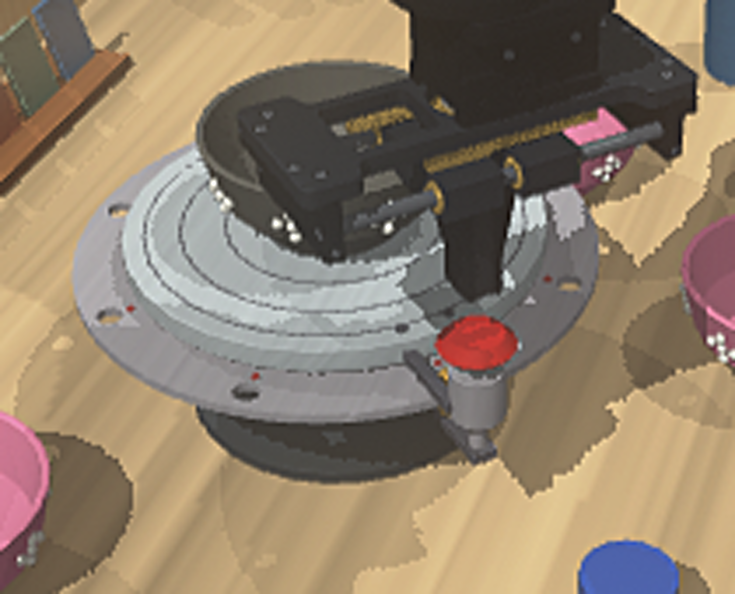

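View pics/wrist1.png

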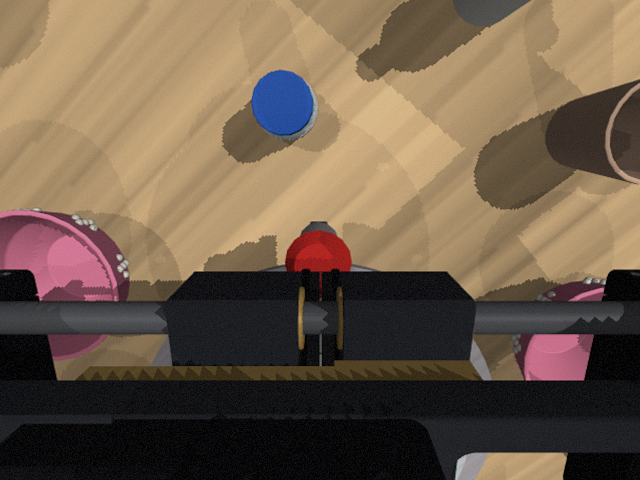

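The wrist view shows the button at column 318 against an expected centre of 320, so it is centred tangentially. I'll check the radial fit, then press.

Run:
```python
from h import *
s=bot.read_state();c=bot.camera_info("wrist");M=np.array(c['mount']);K=np.array(c['camera_matrix'])
R=np.array(s['tcp_rot']);
def pr(p):
    t=R.T@(np.array(p)-s['position']);q=K@(M[:3,:3].T@(t-M[:3,3]));return (q[:2]/q[2]).round(1)
for r in(.178,.184):print(r,pr(on(137.1,.152,r)),pr(on(137.1,.161,r)))
im=cv2.imread("pics/wrist1.png");h=cv2.cvtColor(im,cv2.COLOR_BGR2HSV)
m=((h[...,0]<8)|(h[...,0]>172))&(h[...,1]>130)
ys,xs=np.nonzero(m[200:300,270:370]);print(ys.min()+200,xs.min()+270,xs.max()+270)
print(s['position'],rel(on(137.1,.180),47.1),rel(on(137.1,.1675),47.1))
```

```text
0.178 [319.3 235.5] [319.4 239.7]
0.184 [319.3 225.6] [319.3 229.3]
230 285 351
[0.49800982 0.12932387 0.21109181] [0.0064, -0.0039, 0.1554, 0.002, 0.0016, -0.0017] [0.0066, -0.0041, 0.2179, 0.002, 0.0016, -0.0017]
```

carry_out:
  targets:
    - [0.006,0,0.08,0,0,0]
    - [0.006,0,0.14,0,0,0]
    - [0.006,0,0.17,0,0,0]
    - [0.006,0,0.185,0,0,0]
    - [0.006,0,0.185,0,0,0]

```text
time_s: 3.08
position: [0.4977, 0.1301, 0.1746]
tcp_rot: [[-0.731, 0.683, 0.005], [0.683, 0.731, 0.001], [-0.003, 0.004, -1.0]]
force: [-0.4, -0.3, 4.5]
opening: 0.005
```

carry_out:
  targets:
    - [0,0,0.015,0,0,0]
    - [0,0,0.03,0,0,0]
    - [0,0,0.038,0,0,0]
    - [0,0,0.042,0,0,0]
    - [0,0,0.042,0,0,0]

```text
time_s: 3.7
position: [0.4979, 0.1304, 0.167]
tcp_rot: [[-0.731, 0.683, 0.006], [0.683, 0.731, 0.001], [-0.004, 0.005, -1.0]]
force: [-1.0, 0.4, 7.2]
opening: 0.004
```

Run:
```python
from h import *
s=bot.read_state();p=np.array(s['position']);print(s['time_s'],p,s['force'],s['qvel'])
d=p[:2]-C;r=np.hypot(*d);th=np.degrees(np.arctan2(d[1],d[0]));print(r,th)
y0=np.degrees(np.arctan2(s['tcp_rot'][1][1],s['tcp_rot'][0][1]))
for k in (3,6,10,15,20,25,30,35,40,45):print(k,rel(on(th-k,p[2],r),y0-k))
```

```text
3.7 [0.49793436 0.13038376 0.16697352] [-1.02073381  0.4491118   7.21842742] [ 0.00138806 -0.0119539  -0.03779749 -0.01728199 -0.0597302  -0.13036418]
0.16358224455267795 136.6055699426636
3 [-0.0014, 0.0428, 0.0002, 0.0031, 0.0023, 0.0333]
6 [-0.005, 0.0855, 0.0004, 0.0031, 0.0022, 0.0667]
10 [-0.0133, 0.142, 0.0007, 0.0032, 0.0021, 0.1111]
15 [-0.0291, 0.2115, 0.0011, 0.0033, 0.0019, 0.1667]
20 [-0.051, 0.2794, 0.0015, 0.0034, 0.0018, 0.2222]
25 [-0.0786, 0.3452, 0.0019, 0.0035, 0.0016, 0.2778]
30 [-0.112, 0.4083, 0.0023, 0.0035, 0.0015, 0.3333]
35 [-0.1506, 0.4683, 0.0028, 0.0036, 0.0013, 0.3889]
40 [-0.1944, 0.5246, 0.0032, 0.0037, 0.0012, 0.4444]
45 [-0.2429, 0.5769, 0.0036, 0.0038, 0.001, 0.5]
```

carry_out:
  targets:
    - [0,0.0,0.006,0.003,0.002,0]
    - [-0.001,0.02,0.007,0.003,0.002,0.017]
    - [-0.001,0.043,0.007,0.003,0.002,0.033]
    - [-0.003,0.064,0.007,0.003,0.002,0.05]
    - [-0.005,0.085,0.007,0.003,0.002,0.067]
    - [-0.009,0.114,0.007,0.003,0.002,0.09]
    - [-0.013,0.142,0.007,0.003,0.002,0.111]
    - [-0.013,0.142,0.007,0.003,0.002,0.111]

```text
time_s: 4.7
position: [0.5206, 0.1501, 0.1669]
tcp_rot: [[-0.601, 0.799, 0.004], [0.799, 0.601, 0.001], [-0.001, 0.004, -1.0]]
force: [-1.1, 1.4, 5.9]
opening: 0.005
```

Run:
```python
from h import *
s=bot.read_state();p=np.array(s['position']);print(s['time_s'],p,s['force'])
d=p[:2]-C;r=np.hypot(*d);th=np.degrees(np.arctan2(d[1],d[0]));print(r,th)
im=bot.capture("side");cv2.imwrite("pics/side2.png",im);print(reds(im,20))
print(proj("side",np.array(on(th,.148))),proj("side",np.array(on(137,.148))))
im=bot.capture("wrist");cv2.imwrite("pics/wrist2.png",im);print(reds(im,20))
```

```text
4.7 [0.52059319 0.15009155 0.16690718] [-1.12117337  1.43501328  5.85852803]
0.16341336245713575 126.06713497784745
[((np.float64(389.5), np.float64(148.1)), 70), ((np.float64(299.1), np.float64(286.7)), 191), ((np.float64(38.3), np.float64(336.6)), 539), ((np.float64(290.9), np.float64(403.3)), 390)]
[297.84705821 281.06563165] [315.10865935 276.09914282]
[((np.float64(317.8), np.float64(260.5)), 1344)]
```

The button followed: it moved from (316,274) to (299,287) in the side view, and the wrist column stayed at 318. Carrying on.

Run:
```python
from h import *
s=bot.read_state();p=np.array(s['position']);print(p,s['force'])
d=p[:2]-C;r=np.hypot(*d);th=np.degrees(np.arctan2(d[1],d[0]));print(r,th)
y0=np.degrees(np.arctan2(s['tcp_rot'][1][1],s['tcp_rot'][0][1]))
for k in range(3,37,3):print(k,rel(on(th-k,p[2]-.001,.1635),y0-k))
```

```text
[0.52044047 0.14995804 0.16690693] [0.01645391 1.8699808  6.29325683]
0.16339548100579476 126.13798810219008
3 [-0.0012, 0.0428, 0.0052, 0.0023, 0.0007, 0.0333]
6 [-0.0051, 0.0854, 0.0053, 0.0023, 0.0006, 0.0667]
9 [-0.0113, 0.1277, 0.0055, 0.0023, 0.0006, 0.1]
12 [-0.0197, 0.1697, 0.0056, 0.0023, 0.0005, 0.1333]
15 [-0.0303, 0.2112, 0.0058, 0.0023, 0.0005, 0.1667]
18 [-0.043, 0.252, 0.0059, 0.0023, 0.0004, 0.2]
21 [-0.0579, 0.2922, 0.0061, 0.0024, 0.0003, 0.2333]
24 [-0.0748, 0.3315, 0.0063, 0.0024, 0.0003, 0.2667]
27 [-0.0938, 0.3698, 0.0064, 0.0024, 0.0002, 0.3]
30 [-0.1147, 0.4072, 0.0066, 0.0024, 0.0001, 0.3333]
33 [-0.1376, 0.4433, 0.0067, 0.0024, 0.0001, 0.3667]
36 [-0.1623, 0.4783, 0.0069, 0.0024, 0.0, 0.4]
```

carry_out:
  targets:
    - [0,0.02,0.007,0.002,0,0.017]
    - [-0.001,0.043,0.008,0.002,0,0.033]
    - [-0.005,0.085,0.008,0.002,0,0.067]
    - [-0.011,0.128,0.008,0.002,0,0.1]
    - [-0.02,0.17,0.008,0.002,0,0.133]
    - [-0.03,0.211,0.008,0.002,0,0.167]
    - [-0.043,0.252,0.008,0.002,0,0.2]
    - [-0.058,0.292,0.008,0.002,0,0.233]
    - [-0.075,0.3315,0.009,0.002,0,0.267]
    - [-0.094,0.37,0.009,0.002,0,0.3]
    - [-0.104,0.388,0.009,0.002,0,0.317]
    - [-0.115,0.407,0.009,0.002,0,0.333]
    - [-0.115,0.407,0.009,0.002,0,0.333]

```text
time_s: 6.42
position: [0.6014, 0.1805, 0.1671]
tcp_rot: [[-0.121, 0.993, 0.006], [0.993, 0.121, 0.0], [-0.001, 0.006, -1.0]]
force: [0.3, -0.0, 6.5]
opening: 0.006
```

Run:
```python
from h import *
s=bot.read_state();p=np.array(s['position']);print(s['time_s'],p,s['force'])
d=p[:2]-C;r=np.hypot(*d);th=np.degrees(np.arctan2(d[1],d[0]));print(r,th)
im=bot.capture("side");cv2.imwrite("pics/side3.png",im);print(reds(im,20))
for a in(th,92,94,96):print(a,proj("side",np.array(on(a,.147))))
im=bot.capture("wrist");cv2.imwrite("pics/wrist3.png",im);print(reds(im,20))
im=cv2.imread("pics/side3.png");cv2.imwrite("pics/side3c.png",cv2.resize(im[170:350,180:390],None,fx=3.5,fy=3.3,interpolation=cv2.INTER_CUBIC))
y0=np.degrees(np.arctan2(s['tcp_rot'][1][1],s['tcp_rot'][0][1]))
for k in range(1,7):print(k,rel(on(th-k,p[2]-.001,.1635),y0-k))
```

```text
6.425 [0.60136408 0.18048239 0.16708978] [ 0.31297948 -0.04445405  6.49111348]
0.1632139517044611 95.42684661368963
[((np.float64(389.5), np.float64(148.3)), 67), ((np.float64(247.8), np.float64(288.5)), 197), ((np.float64(38.2), np.float64(336.7)), 543), ((np.float64(290.8), np.float64(403.3)), 386)]
95.42684661368963 [245.74915392 283.28357541]
92 [240.23449299 282.32191301]
94 [243.43402743 282.91038217]
96 [246.6862139  283.42242947]
[((np.float64(317.5), np.float64(260.6)), 1341)]
1 [0.0011, 0.0147, 0.0055, 0.0036, 0.0003, 0.0112]
2 [0.0003, 0.0289, 0.0055, 0.0036, 0.0003, 0.0223]
3 [-0.0007, 0.0431, 0.0056, 0.0036, 0.0003, 0.0334]
4 [-0.0019, 0.0574, 0.0057, 0.0036, 0.0003, 0.0445]
5 [-0.0034, 0.0715, 0.0058, 0.0036, 0.0002, 0.0556]
6 [-0.0052, 0.0857, 0.0059, 0.0036, 0.0002, 0.0667]
```

View pics/side3c.png

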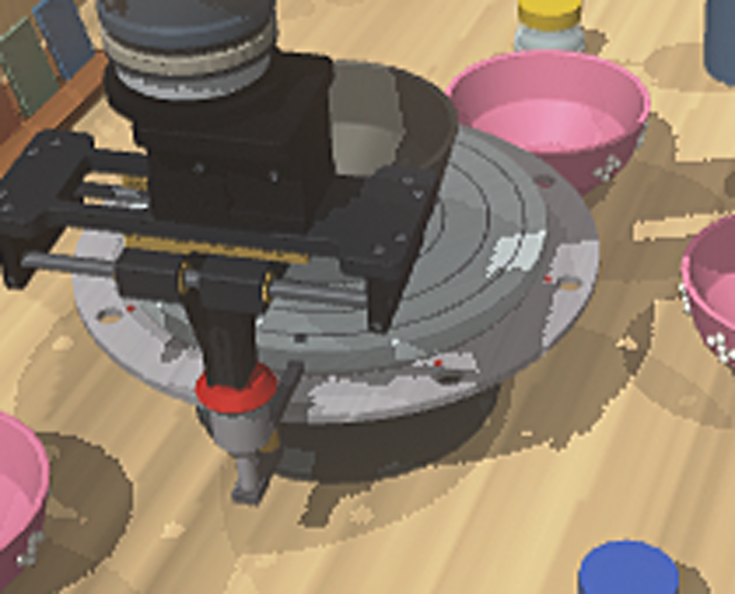

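View pics/wrist3.png

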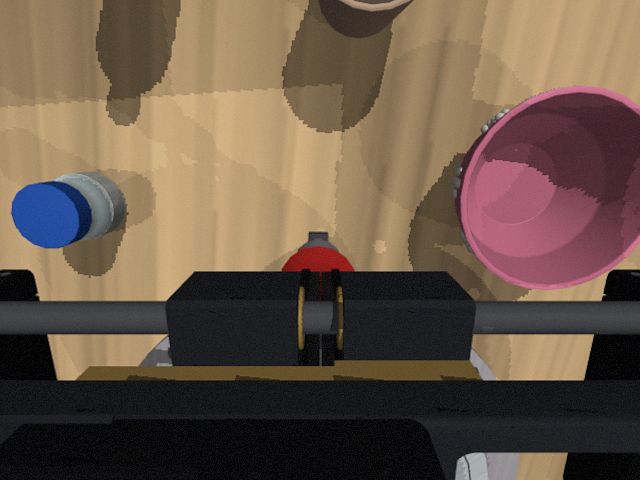

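No slip: the wrist column is still 317.5. The wheel has turned about 41°, so about 3.8° remain.

carry_out:
  targets:
    - [0,0.02,0.006,0.002,0,0.015]
    - [-0.001,0.04,0.006,0.002,0,0.03]
    - [-0.002,0.054,0.006,0.002,0,0.042]
    - [-0.002,0.054,0.006,0.002,0,0.042]
    - [-0.002,0.054,0.006,0.002,0,0.042]

```text
time_s: 7.15
position: [0.6138, 0.1812, 0.1677]
tcp_rot: [[-0.056, 0.998, 0.007], [0.998, 0.056, -0.0], [-0.001, 0.007, -1.0]]
force: [1.3, -1.0, 6.0]
opening: 0.007
```

Run:
```python
from h import *
for i in range(3):
    s=bot.read_state();p=np.array(s['position'])
    d=p[:2]-C;r=np.hypot(*d);th=np.degrees(np.arctan2(d[1],d[0]));print(s['time_s'],p,s['force'],r,th)
    im=bot.capture(("side","wrist","top")[i]);print(reds(im,20));cv2.imwrite(f"pics/m4_{i}.png",im)
```

```text
7.15 [0.61378214 0.18120719 0.16767389] [ 1.26210571 -0.96839551  5.99960073] 0.16323508463032674 91.05933461162368
[((np.float64(389.5), np.float64(148.4)), 66), ((np.float64(241.0), np.float64(287.1)), 202), ((np.float64(38.2), np.float64(336.7)), 541), ((np.float64(290.9), np.float64(403.3)), 388)]
7.2 [0.61378999 0.18118368 0.16769235] [ 0.09104869 -0.10589782  7.00461894] 0.16321143925708345 91.05673138884637
[((np.float64(317.4), np.float64(260.7)), 1341)]
7.25 [0.61376318 0.18117583 0.16769186] [-0.31433076 -0.64338819  7.22093018] 0.1632040856244302 91.06619368196515
[((np.float64(197.9), np.float64(89.6)), 176), ((np.float64(144.4), np.float64(273.6)), 93), ((np.float64(467.6), np.float64(272.3)), 27)]
```

The estimated button angle is 91.4–91.7° against a target of 92.0°, well inside the 2° capture range. I'll lift straight up and let the plunger spring home.

carry_out:
  targets:
    - [0,0,-0.03,0,0,0]
    - [0,0,-0.07,0,0,0]
    - [0,0,-0.13,0,0,0]
    - [0,0,-0.25,0,0,0]
    - [0,0,-0.4,0,0,0]
    - [0,0,-0.55,0,0,0]
    - [0,0,-0.55,0,0,0]

```text
time_s: 8.18
position: [0.6146, 0.1815, 0.2807]
tcp_rot: [[-0.056, 0.998, 0.014], [0.998, 0.056, 0.0], [-0.0, 0.014, -1.0]]
force: [-0.1, -1.0, -0.1]
opening: 0.003
```

Run:
```python
from h import *
s=bot.read_state();print(s['time_s'],s['position'],s['force'])
im=bot.capture("side");print(reds(im,20));cv2.imwrite("pics/side5.png",im)
for z in(.158,.147):print(z,[proj("side",np.array(on(a,z))).round(1).tolist() for a in(90,92,94)])
print("start ref",proj("side",np.array(on(137,.158))).round(1),"seen 315.7,273.6")
cv2.imwrite("pics/side5c.png",cv2.resize(im[170:350,180:390],None,fx=3.5,fy=3.3,interpolation=cv2.INTER_CUBIC))
```

```text
8.175 [0.61464639 0.18151932 0.28072385] [-0.14435231 -0.9683169  -0.07916556]
[((np.float64(389.5), np.float64(148.6)), 65), ((np.float64(239.8), np.float64(279.4)), 295), ((np.float64(38.3), np.float64(336.6)), 539), ((np.float64(290.8), np.float64(403.3)), 387)]
0.158 [[236.4, 276.7], [239.6, 277.3], [242.8, 277.9]]
0.147 [[237.1, 281.7], [240.2, 282.3], [243.4, 282.9]]
start ref [315.  271.6] seen 315.7,273.6
```

View pics/side5c.png

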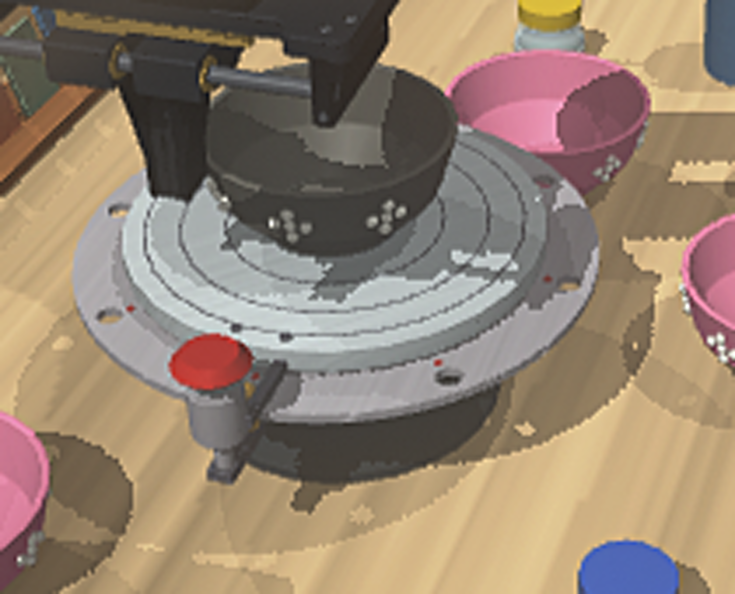

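The plunger is home. The red centroid (239.8,279.4) lies (+0.2,+2.1) px from the prediction for 92° at home height, and the starting view was off by nearly the same (+0.7,+2.0). I'll move the arm clear and check the bowl.

carry_out:
  targets:
    - [0.1,0,-0.2,0,0,0]
    - [0.35,0,-0.3,0,0,0]
    - [0.6,0,-0.3,0,0,0]
    - [0.85,0,-0.3,0,0,0]
    - [0.85,0,-0.3,0,0,0]
    - [0.85,0,-0.3,0,0,0]

```text
time_s: 8.98
position: [0.6027, 0.3506, 0.3366]
tcp_rot: [[-0.056, 0.998, 0.006], [0.998, 0.056, -0.002], [-0.002, 0.006, -1.0]]
force: [-0.4, 0.6, 0.4]
opening: 0.002
```

Run:
```python
from h import *
s=bot.read_state();print(s['time_s'],s['position'],s['force'],np.abs(s['qvel']).max())
for n in("side","top"):
    im=bot.capture(n);print([r for r in reds(im,20)if 190<r[0][0]<400]);cv2.imwrite(f"pics/{n}6.png",im)
a=cv2.imread("pics/side6.png");b=cv2.imread("pics/side0.png")
cv2.imwrite("pics/cmp.png",np.vstack([cv2.resize(x[170:350,180:390],None,fx=2,fy=1.6)for x in(b,a)]))
```

```text
8.975 [0.60270582 0.35063102 0.3365837 ] [-0.38207119  0.57348077  0.36281156] 1.5376493175187576
[((np.float64(389.5), np.float64(148.5)), 64), ((np.float64(239.8), np.float64(279.3)), 295), ((np.float64(290.6), np.float64(403.3)), 380)]
[((np.float64(197.8), np.float64(89.6)), 175), ((np.float64(224.0), np.float64(210.2)), 181)]
```

View pics/cmp.png

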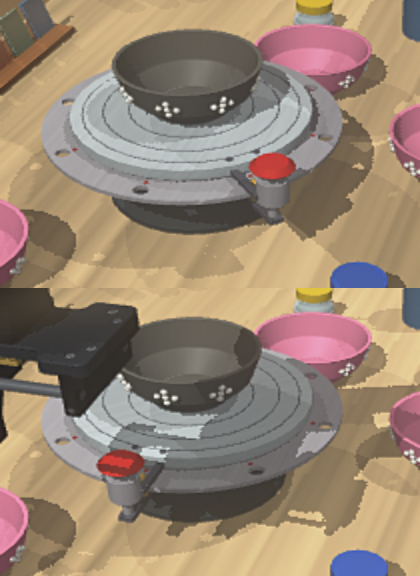

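View pics/top6.png

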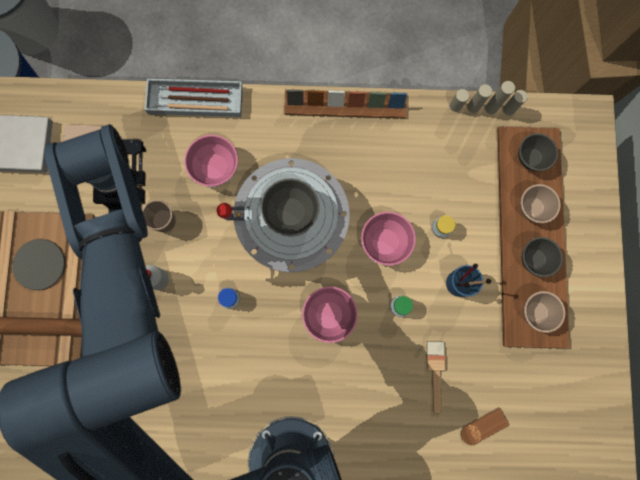

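The top view shows the button at (224,210), 45° on. The bowl is centred and the other items have not moved. Handing in.

Run:
```python
from h import *
b=onz("top",(224.0,210.2),.158);d=b[:2]-C;print(np.hypot(*d),np.degrees(np.arctan2(d[1],d[0])))
print(bot.hand_in())
```

```text
0.16260509803913767 92.22471664826715
the job is handed in; nothing more can be done
None
```

I pressed the red button in about 13 mm with the closed fingertips, at about 7 N on the wrist. I carried it clockwise by friction to the next hole, lifted straight off so the plunger could spring up, moved the arm clear and handed in. The last clock reading, just before the final pictures, was 8.98 s; `hand_in` reported no verdict.

**Wheel angle:** the top view puts the button at 92.2°, against 137.4° at the start. That is a turn of 45.2°, well within the 1.7° allowed.

**Plunger:** in the side view the button sits at its home height, to within about 0.1 px of its offset at the start.

**Bowl and bench:** by eye, the bowl looks upright and centred, and everything else visible looks unmoved. In the last top view the arm hid most of the slip bottle, but its red cap stayed within 0.3 px in the side view.

**Disagreements:**
- At the start, the side and top cameras differed by about 5 mm on the button's position. I used the top view, which fitted the known 164 mm radius.
- The wrist view suggested the button was 2–3 mm further in, which was harmless for the press.
- Before the lift, the tip's position gave 45.5° of turn and the tool's orientation 43.7°. Both were within the plunger's self-centring range.

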